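Bring a carving board's drilling mark under the drill stand's centring point

ROBOT

A 6-joint arm with a two-finger parallel gripper is mounted at the origin on a cart in front of the work surface, level with it; the furniture and walls round the work are solid. World frame = base frame: x ahead of the robot, y to its left, z up, the work surface at z = 0. Lengths are in m, angles in rad, forces in N, time in s.
With the tool pointing down it reaches from about 0.325 to 0.9 m from the base axis. Payload 6.1 kg.
Tool frame: the origin (TCP) lies midway between the tips of the shut fingers; the grasp point (between the pads) lies 19 mm behind it; z points along the fingers, y is the line along which they close (so a half turn about z gives the same grasp; the last joint's range is limited). The gripper opens to 87 mm and grips with 3 to 60 N. Pads are 19 mm wide; open, the fingers measure 117 mm over their backs; the gripper's body (75 mm by 190 mm) begins 51 mm behind the grasp point.
Start: joints at [1.149, 0.22, 1.526, -0, 1.395, -0.126], TCP at [0.182, 0.598, 0.201] pointing down, gripper open.
Joint ranges: [-2.98, 2.98], [-0.91, 2.08], [0.09, 2.57], [-1.24, 4.39], [0.2, 2.65], [-2.68, 2.68]. Speed limits (rad/s): [2.57, 2.57, 3.01, 3.14, 3.14, 3.14].

INTERFACE

Orientations are given as a rotation vector (axis times angle).
In Python, from cell import bot, ungrasp, gripper_close, telemetry, cams, hand_in gives the robot as it stands. Calls block until the motion is done:
- bot.move_ptp(position, orientation): joint-space move of the TCP to a pose.
- bot.movel(position, frame=None, velocity=0.15, f_stop=None): straight line of the TCP; frame=None keeps the orientation; velocity is the mean speed in m/s. With f_stop (N) it stops when the force on the tool has changed by that much, and returns True; else False.
- bot.goto_joints(angles): joint-space move.
- ungrasp() and gripper_close(grip_force=None): open the fingers fully, or close them until they stop; grip_force is the grip in N (None keeps the last).
- bot.sleep(seconds).
- bot.solve_ik(position, orientation): joint angles nearest the present ones, or None.
- telemetry.sense(): the state.
- cams.read_camera(name): name is "side" or "top"; returns the picture (384x512x3 uint8, red, green, blue); there is no depth.
- cams.camera_params(name): a dict with "intrinsics" (3x3 intrinsics, pixels), "distortion" ([k1, k2, p1, p2, k3] as OpenCV has them; the pictures are not rectified), "R" (3x3) and "t" (3): a world point X has camera coordinates R X + t. Camera axes: x right, y down, z forward; pixel columns grow to the right and rows downward; lengths in m; the calibration is good to about 2 mm. A picture is of the moment at which its call begins. camera_params takes no time and is no camera call.
A pose or a line that the arm cannot do raises bot.Unreachable and nothing moves.
- hand_in(): hands the job in; it is judged then, once.
The state is a dict: "time": time; "q": joint angles; "dq": joint speeds; "joint_torque": joint torques, N m; "position": TCP position; "tool_rot": TCP orientation; "ft_force": force on the tool from outside, world axes, zero at the start; "moment": the same for the moment, N m; "grip_width": finger opening in m; "gripper_force": force on a finger pad.
Only numpy, scipy, OpenCV 4.12 (cv2) and the standard library are available. Lean on these libraries where they do the work, as an engineer would, in place of code of your own. Each camera call takes 0.05 s, during which the arm holds its last target. There are 200 camera calls.

TASK

A hanging hole is to be drilled in the wooden carving board where it has a round starter mark. Keeping the board flat on the worktop, push it until its long edge lies flush against the fence of the drill stand, then slide it gently along the fence, bevelled end first, under the sprung centring point until the point has ridden up on the board and dropped fully home in the round mark (the shallow juice groove that comes first is not the mark). Let go of everything, leave the board flush against the fence with the point home in the mark, and do not disturb the things standing around.

Things in the scene. Friction and masses are not known exactly. Their poses are not given: they have to be found in the camera images.
- board: plain wooden carving board, loose, flat: 200 long (y) x 96 wide (x) x 20 thick, 0.25-0.47 kg, too wide to grasp. Origin: centre of the underside, z up. +y points to the lead end, which goes under the point first; the long side at +x goes against the fence. The lead end is bevelled: 9 mm high at the end, full height 21 mm back. Starts upstream (-y) of the point, a little in front of the fence
- mark (a point): mouth of the round mark in the board's top: a blind hole 16 mm across, 11 deep, with upright walls, on the centre line, 22 mm to +y of the board's origin (78 mm from the lead end, 122 from the trailing end)
- groove (a point): middle of the juice groove across the whole board between bevel and mark: 2.5 mm deep, about 18 wide, sloping sides, 42.5 mm to +y of the mark. Pushing the board along takes 3 to 6 N; lifting the point up the bevel or out of the groove up to about 12 N. The thin dark lines along the other edges are flat
- fence: aluminium rail fixed to the worktop, the fence of the drill stand: 14 mm high, 34 deep, 330 long. Origin: at worktop level in its front face, against which the board goes; +x points away from the robot into the rail; +y along the rail, the way to slide the board; the rail runs from y = -270 to +60 mm
- head_middle (a point): middle of the range in which the point can be. The drill head is clamped on the rail anywhere within 25 mm to either side of here along the fence's y; its place differs every time and is not measured. The point, 10 mm across, round-nosed, always hangs 48 mm in front of the fence face (half the board's width). Sleeve round it: 38 mm across, 74 to 147 mm up; knob and post reach 200 mm up
- point (a joint): lift of the sprung centring point, m. 0: lowest, nose 13 mm above the worktop; so it hangs with nothing under it, and also when home in the mark, without touching its bottom. 0.007 riding on the board's top, about 0.0045 in the groove. Pressed down with about 3 N, polished. In the mark its side meets the upright wall: the board stops dead, with about 6 mm of play
- tin: bystander: small food tin, 57 across, 72 mm high; leave it where it is. Origin: centre of its underside
- mug: bystander: white patterned mug, 82 across without its handle, 91 mm high; leave it where it is. Origin: centre of its underside
- lemon: bystander: lemon, 71 x 53 x 51 mm; leave it where it is. Origin: centre of its underside
- onion: bystander: red onion, 84 x 81 x 82 mm; leave it where it is. Origin: centre of its underside
- spice: bystander: spice jar with a screw cap, 46 across, 106 mm high; leave it where it is. Origin: centre of its underside
- carton: bystander: upright carton, 45 x 71 x 170 mm high; leave it where it is. Origin: centre of its underside

How it is judged:
By the outcome, as a careful person would: the job done as asked, in the order asked, and still so for the second after the job is handed in, with the robot touching nothing.
It also fails if it takes over 67 s, if anything falls off the work surface, if the arm or the gripper's body presses on something with over 40 N, if the wrist force passes 120 N, or if a joint passes its speed limit or range.

## Working session

There is one attempt and no reset: what is moved stays moved. The work goes in short steps, each a Python script; the robot and the scene stay as the last script left them, time stands still between calls to the robot, and variables do not carry over. Pictures are saved under pics/ and viewed, at most 13 in all, crops included, and the job is handed in when it is done.

```bash
ls; mkdir -p pics; python3 - <<'E'
from cell import *
import cv2
for n in("side","top"):
    cv2.imwrite(f"pics/{n}0.png",cams.read_camera(n)[:,:,::-1])
    p=cams.camera_params(n);print(n,p)
print(telemetry.sense())
E
```

```text
pics
side {'intrinsics': array([[386.45543477,   0.        , 254.66578452],
       [  0.        , 386.45543477, 192.22022373],
       [  0.        ,   0.        ,   1.        ]]), 'distortion': array([-0.09609107,  0.        ,  0.        ,  0.        ,  0.        ]), 'R': array([[ 0.69254907,  0.72126387,  0.01241799],
       [ 0.58264699, -0.54913533, -0.59914345],
       [-0.42532137,  0.42217155, -0.80054539]]), 't': array([-0.23495505, -0.36105962,  1.41398345])}
top {'intrinsics': array([[426.38741326,   0.        , 252.97327715],
       [  0.        , 426.38741326, 192.83763588],
       [  0.        ,   0.        ,   1.        ]]), 'distortion': array([-0.08680062,  0.        ,  0.        ,  0.        ,  0.        ]), 'R': array([[ 0.02303701, -0.9997274 ,  0.00379629],
       [-0.99330176, -0.02331869, -0.11317176],
       [ 0.11322943, -0.00116372, -0.99356819]]), 't': array([-0.18050693,  0.50774538,  1.04093566])}
{'time': 0.1, 'q': array([ 1.14889595e+00,  2.21149743e-01,  1.52750694e+00,  5.51665385e-06,
        1.39470517e+00, -1.26117133e-01]), 'dq': array([ 0.0007369 , -0.00032702, -0.0015702 ,  0.00048041,  0.00053845,
       -0.00031936]), 'joint_torque': array([ 5.89866722e-04, -4.95945811e+01, -3.88522518e+01,  7.01385294e-02,
        5.15073468e-02, -3.35955076e-05]), 'position': array([0.18194341, 0.59729974, 0.19953974]), 'tool_rot': array([-4.62853435e-01, -3.10681885e+00,  2.67264470e-03]), 'ft_force': array([-0.3686665 , -0.16348075,  0.22154831]), 'moment': array([-0.01416735, -0.02157184,  0.02089949]), 'gripper_force': 0.0, 'grip_width': 0.08689811906868483}
```

View pics/side0.png

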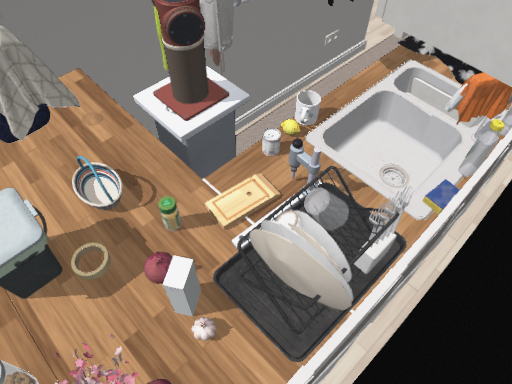

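View pics/top0.png

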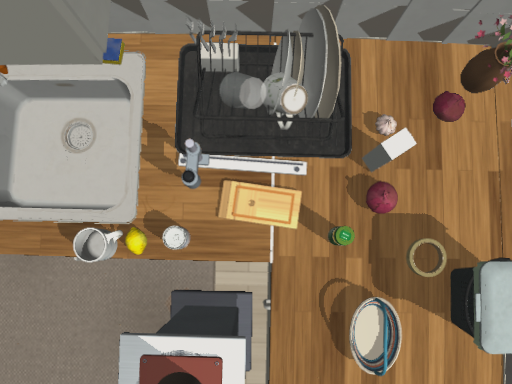

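The side and top views show the fence at top px (180–305, 153–172) and the head near (192,165). The board is at (220–300, 180–227), with the lead end to the left. The tin (176,237), lemon (137,240), and mug (95,245) lie to the left, and the spice jar (343,236) to the right. I'll zoom in next.

```bash
cat > h.py <<'E'
from cell import *
import numpy as np, cv2
def ray(n,px,z):
    p=cams.camera_params(n);K,d=p["intrinsics"],p["distortion"]
    u=cv2.undistortPoints(np.array(px,float).reshape(-1,1,2),K,d).reshape(-1,2)
    D=np.c_[u,np.ones(len(u))]@p["R"]; C=-p["R"].T@p["t"]
    return C+D*((z-C[2])/D[:,2])[:,None]
def board(im,lo=None):
    hsv=cv2.cvtColor(im,cv2.COLOR_RGB2HSV)
    return hsv
E
python3 - <<'E'
import cv2
im=cv2.imread("pics/top0.png")[140:250,165:315]
cv2.imwrite("pics/c1.png",cv2.resize(im,None,fx=5.3,fy=5.3,interpolation=cv2.INTER_CUBIC))
im=cv2.imread("pics/side0.png")[120:250,190:340]
cv2.imwrite("pics/c2.png",cv2.resize(im,None,fx=4.5,fy=4.5,interpolation=cv2.INTER_CUBIC))
E
```

```text
(no output)
```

View pics/c1.png

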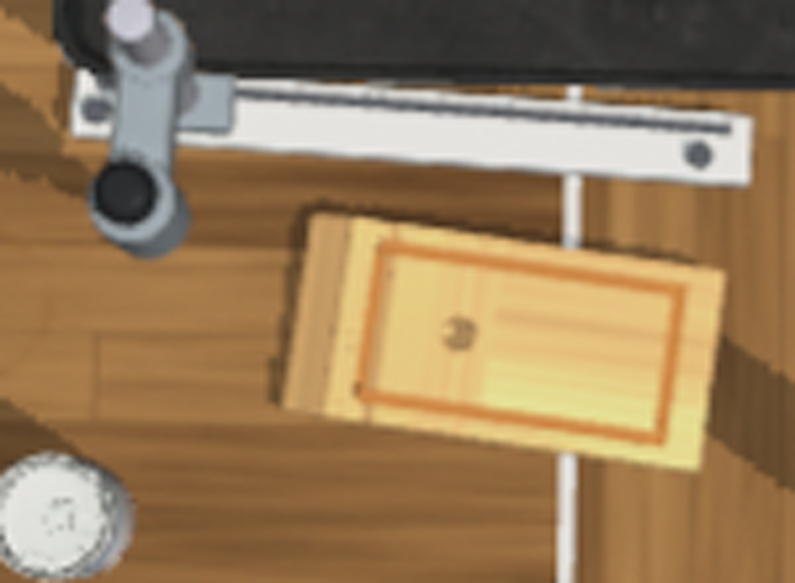

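View pics/c2.png

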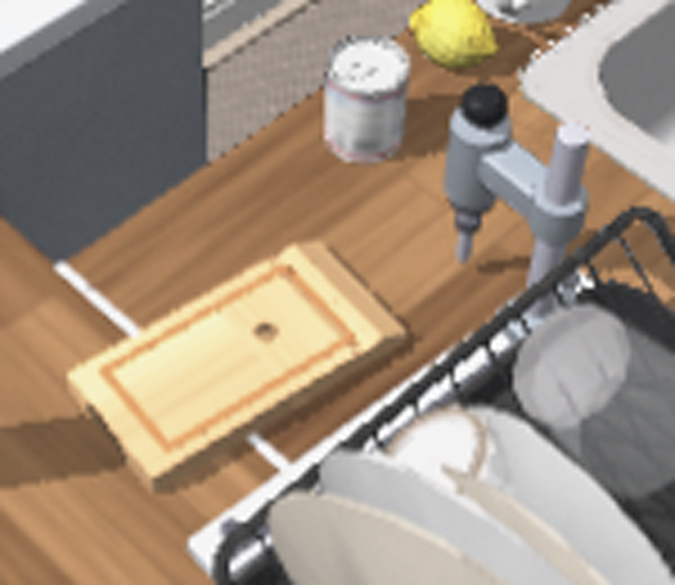

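Top crop: the fence front edge runs (72,137)→(748,185). The board corners are (312,210), (283,407), (698,470), (725,270) and the mark is at (460,333). In the side crop the point's nose is at (464,260).

```bash
python3 - <<'E'
from h import *
np.set_printoptions(precision=4,suppress=True)
T=lambda *a:[(165+(u+.5)/5.3-.5,140+(v+.5)/5.3-.5) for u,v in a]
S=lambda *a:[(190+(u+.5)/4.5-.5,120+(v+.5)/4.5-.5) for u,v in a]
p=cams.camera_params("top");print("C",-p["R"].T@p["t"])
f=ray("top",T((72,137),(748,185)),.014);print("fence",f)
d=f[0]-f[1];print(np.linalg.norm(d));fy=d/np.linalg.norm(d);fx=np.array([fy[1],-fy[0],0]);print("ang",np.degrees(np.arctan2(-fy[0],fy[1])))
O=f[1]+.27*fy;print("O",O)
F=lambda P:np.c_[(P-O)@fx,(P-O)@fy]
b=np.r_[ray("top",T((312,210),(283,407)),.009),ray("top",T((698,470),(725,270)),.02)];print("board",b,F(b),"c",b.mean(0))
print("mark",ray("top",T((460,333)),.02),F(ray("top",T((460,333)),.02)), F(ray("side",S((264,332)),.02)))
print("tip",F(ray("side",S((464,260)),.013)))
print("side fence end",F(ray("side",S((205,560)),.014)))
print("trail side",F(ray("side",S((68,380),(155,490)),.02)), F(ray("side",S((310,240),(408,335)),.009)))
print("knob",F(ray("top",T((125,192)),.165)))
for n,px,z in(("tin",(176,237),.072),("spice",(343,236),.106),("onion",(382,197),.04),("carton",(400,142),.17),("lemon",(137,240),.03)):
    P=ray("top",[px],z);print(n,P,F(P))
E
```

```text
C [ 0.3906 -0.1674  1.0924]
fence [[ 0.5799  0.0252  0.014 ]
 [ 0.564  -0.3028  0.014 ]]
0.3283025502197074
ang -2.771311530987444
O [ 0.5771 -0.0331  0.014 ]
board [[ 0.5475 -0.0921  0.009 ]
 [ 0.4518 -0.0811  0.009 ]
 [ 0.4258 -0.2795  0.02  ]
 [ 0.5216 -0.2913  0.02  ]] [[-0.0267 -0.0604]
 [-0.1228 -0.0541]
 [-0.1391 -0.2535]
 [-0.0429 -0.2606]] c [ 0.4867 -0.186   0.0145]
mark [[ 0.4884 -0.1652  0.02  ]] [[-0.0822 -0.1363]] [[-0.083  -0.1394]]
tip [[-0.0455  0.0051]]
side fence end [[ 0.0187 -0.2721]]
trail side [[-0.1346 -0.2579]
 [-0.0354 -0.2665]] [[-0.1281 -0.0598]
 [-0.0263 -0.0643]]
knob [[-0.0467  0.0059]]
tin [[0.3965 0.0127 0.072 ]] [[-0.1826  0.037 ]]
spice [[ 0.4074 -0.3792  0.106 ]] [[-0.1527 -0.3539]]
onion [[ 0.5077 -0.4919  0.04  ]] [[-0.0471 -0.4617]]
carton [[ 0.6179 -0.4947  0.17  ]] [[ 0.0631 -0.4591]]
lemon [[0.3866 0.1176 0.03  ]] [[-0.1975  0.1413]]
```

```bash
cat >> h.py <<'E'
from scipy.spatial.transform import Rotation as Rn
a=np.radians(-2.77); fy=np.array([-np.sin(a),np.cos(a),0]); fx=np.array([np.cos(a),np.sin(a),0]); O=np.array([.5771,-.0331,0])
def W(x,y,z): return O+x*fx+y*fy+np.array([0,0,z])
def toF(P): P=np.asarray(P)-O; return np.array([P@fx,P@fy,P[2]])
def ori(s=1): y=s*fy; z=np.array([0,0,-1.]); return Rn.from_matrix(np.c_[np.cross(y,z),y,z]).as_rotvec()
def st(m=""):
    s=telemetry.sense(); F=s["ft_force"]; print(m,round(s["time"],2),toF(s["position"]).round(4),"f",np.round([F@fx,F@fy,F[2]],1))
E
python3 - <<'E'
from h import *
for s in(1,-1):
    print(s,[bot.solve_ik(W(*p),ori(s)) for p in((-.19,-.165,.3),(-.05,-.3,.006),(-.05,-.12,.006))])
s=min((1,-1),key=lambda s:abs(bot.solve_ik(W(-.19,-.165,.3),ori(s))[5]))
print("use",s)
P=telemetry.sense()["position"]
bot.movel(P+[0,0,.12],velocity=.25)
bot.move_ptp(W(-.19,-.165,.3),ori(s)); st()
gripper_close(10)
bot.movel(W(-.19,-.165,.05),velocity=.25)
bot.movel(W(-.19,-.165,.007),velocity=.1); st("down")
hit=bot.movel(W(-.155,-.165,.007),velocity=.06,f_stop=6); st(hit)
hit=bot.movel(W(-.085,-.165,.007),velocity=.03,f_stop=9); st(hit)
cv2.imwrite("pics/top1.png",cams.read_camera("top")[:,:,::-1])
im=cv2.imread("pics/top1.png")[140:250,165:315]
cv2.imwrite("pics/c3.png",cv2.resize(im,None,fx=5.3,fy=5.3,interpolation=cv2.INTER_CUBIC))
E
```

```text
1 [array([-0.64823365, -0.32819001,  1.8692084 ,  0.        ,  1.60057427,
       -2.17068436]), array([-0.70163319,  0.39311361,  1.70443543,  0.        ,  1.04404361,
       -2.2240839 ]), array([-0.42645938,  0.25404193,  1.88480459,  0.        ,  1.00274613,
       -1.94891009])]
-1 [array([-6.48233650e-01, -3.28190012e-01,  1.86920840e+00, -4.44089210e-16,
        1.60057427e+00,  9.70908297e-01]), array([-7.01633189e-01,  3.93113609e-01,  1.70443543e+00, -4.44089210e-16,
        1.04404361e+00,  9.17508758e-01]), array([-4.26459381e-01,  2.54041930e-01,  1.88480459e+00, -4.44089210e-16,
        1.00274613e+00,  1.19268257e+00])]
use -1
 3.58 [-0.1897 -0.1646  0.3001] f [-0.2  0.5 -0.5]
down 6.83 [-0.1896 -0.1652  0.0075] f [ 0.3 -0.7  0. ]
False 7.57 [-0.1552 -0.1648  0.0067] f [ 0.3  0.  -0.3]
False 10.05 [-0.0851 -0.165   0.007 ] f [0.1 0.7 0.6]
```

View pics/c3.png

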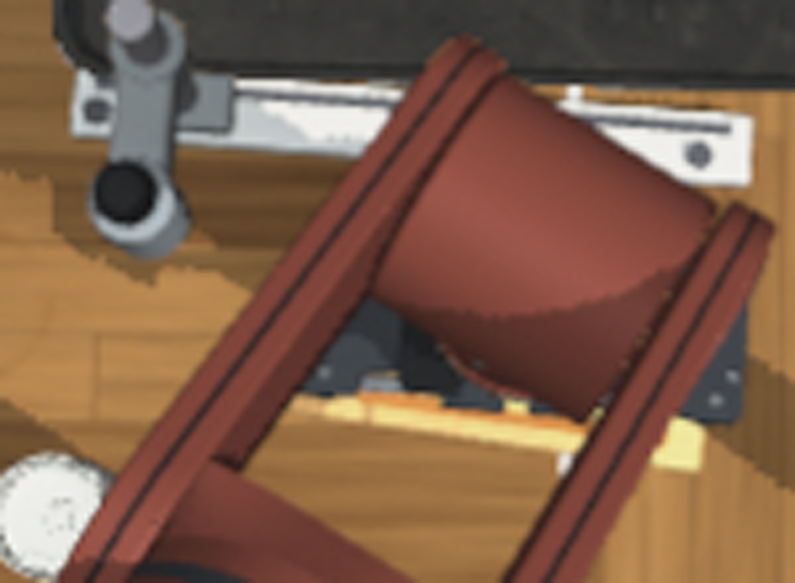

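The arm hides most of the board, but its near edge, (360,418)→(698,470), looks unmoved even though the TCP reads past it. I'll check the side view.

```bash
python3 - <<'E'
from h import *
T=lambda *a:[(165+(u+.5)/5.3-.5,140+(v+.5)/5.3-.5) for u,v in a]
for z in(.07,.1,.13,.2): print(z,[toF(p).round(3) for p in ray("top",T((305,392),(742,422)),z)])
s=telemetry.sense();print(s["q"],s["position"],s["grip_width"],s["ft_force"],s["tool_rot"])
im=cams.read_camera("side")[:,:,::-1][60:260,150:380]
cv2.imwrite("pics/s1.png",cv2.resize(im,None,fx=3,fy=3,interpolation=cv2.INTER_CUBIC))
E
```

```text
0.07 [array([-0.119, -0.068,  0.07 ]), array([-0.118, -0.267,  0.07 ])]
0.1 [array([-0.12 , -0.071,  0.1  ]), array([-0.12 , -0.263,  0.1  ])]
0.13 [array([-0.122, -0.073,  0.13 ]), array([-0.122, -0.26 ,  0.13 ])]
0.2 [array([-0.126, -0.078,  0.2  ]), array([-0.126, -0.251,  0.2  ])]
[-5.32031528e-01  2.07370474e-01  1.93935225e+00 -1.82861447e-05
  9.94911900e-01  1.08714708e+00] [ 0.48415076 -0.1937947   0.00698851] 0.0004202249646392425 [ 0.39587778 -0.09808721 -0.42540383] [-3.14066682e+00  7.59754914e-02  6.93185308e-05]
```

View pics/s1.png

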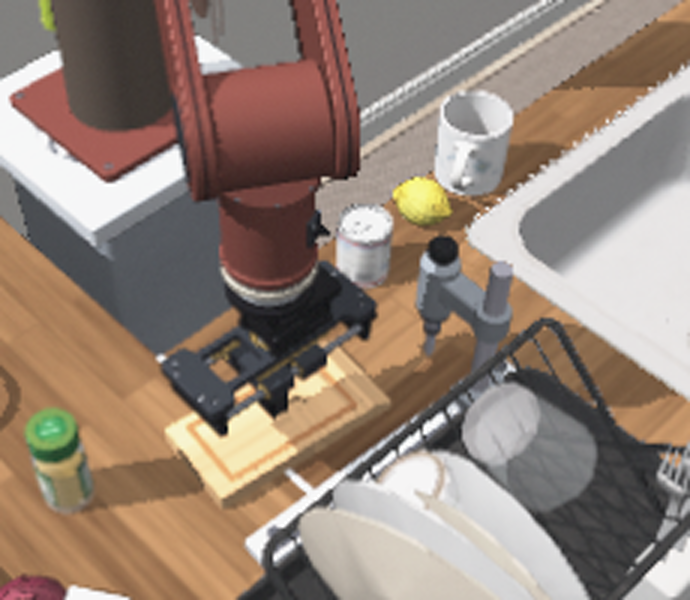

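```bash
cat >> h.py <<'E'
def proj(n,P):
    p=cams.camera_params(n); return cv2.projectPoints(np.array(P,float).reshape(-1,1,3),cv2.Rodrigues(p["R"])[0],p["t"],p["intrinsics"],p["distortion"])[0].reshape(-1,2)
E
python3 - <<'E'
from h import *
S=lambda P:((proj("side",P)-[150,60])*3+1).round()
for z in(.0,.007,.03,.05,.08,.1,.14): print(z,S([W(-.085,-.165,z),W(-.122,-.26,z),W(-.048,-.26,z),W(-.048,-.07,z)]).tolist())
im=cams.read_camera("side")[:,:,::-1]
cv2.imwrite("pics/s2.png",cv2.resize(im[145:235,200:290],None,fx=6.6,fy=6.6,interpolation=cv2.INTER_CUBIC))
print(telemetry.sense()["moment"])
E
```

```text
0.0 [[274.0, 426.0], [173.0, 455.0], [221.0, 505.0], [372.0, 398.0]]
0.007 [[274.0, 422.0], [173.0, 451.0], [221.0, 501.0], [372.0, 394.0]]
0.03 [[274.0, 408.0], [170.0, 437.0], [220.0, 488.0], [374.0, 380.0]]
0.05 [[274.0, 395.0], [169.0, 424.0], [218.0, 476.0], [375.0, 367.0]]
0.08 [[273.0, 375.0], [166.0, 405.0], [216.0, 457.0], [377.0, 347.0]]
0.1 [[273.0, 362.0], [164.0, 391.0], [215.0, 444.0], [378.0, 333.0]]
0.14 [[272.0, 333.0], [159.0, 363.0], [212.0, 416.0], [380.0, 305.0]]
[-0.06288091  0.10523648 -0.01094535]
```

View pics/s2.png

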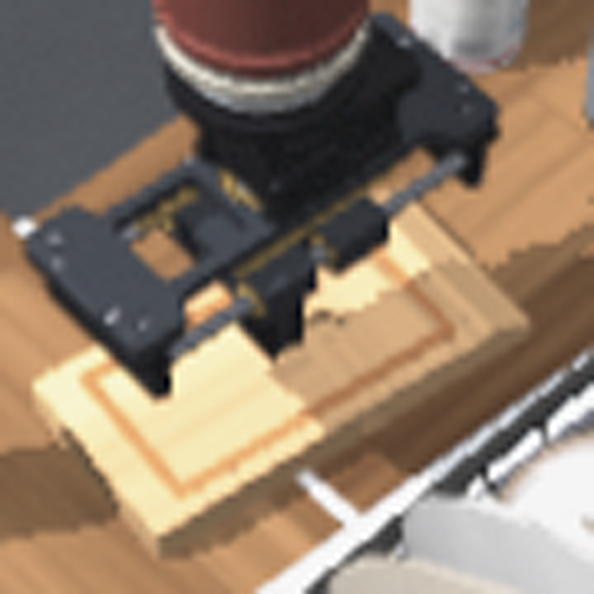

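The side view shows the closed fingertips above the board at about (285,350), and the board unmoved. The real tip seems higher than the TCP reading, so I'll probe the worktop gently.

```bash
python3 - <<'E'
from h import *
bot.movel(W(-.085,-.165,.02),velocity=.1)
bot.movel(W(-.165,-.165,.02),velocity=.2);st()
bot.movel(W(-.165,-.165,.005),velocity=.1);st()
print(bot.movel(W(-.165,-.165,-.035),velocity=.03,f_stop=4));st()
E
```

```text
11.03 [-0.1641 -0.1655  0.0204] f [ 0.4 -0.9  0.8]
 11.33 [-0.1647 -0.1647  0.0046] f [-0.3  0.2  0. ]
True
 12.22 [-0.1651 -0.1649 -0.0216] f [-1.3  0.5  8.2]
```

The worktop is at reading z ≈ -0.021, so the tip sits about 21 mm higher than reported. I'll correct for that and push.

```bash
python3 - <<'E'
from h import *
z=-.013
bot.movel(W(-.165,-.165,z),velocity=.1)
h=bot.movel(W(-.085,-.165,z),velocity=.035,f_stop=9); st(h)
bot.movel(W(-.125,-.165,z),velocity=.1)
bot.movel(W(-.14,-.165,.1),velocity=.25)
bot.movel(W(-.16,-.33,.1),velocity=.3); st()
cv2.imwrite("pics/top2.png",cams.read_camera("top")[:,:,::-1])
im=cv2.imread("pics/top2.png")[140:250,165:315]
cv2.imwrite("pics/c4.png",cv2.resize(im,None,fx=5.3,fy=5.3,interpolation=cv2.INTER_CUBIC))
E
```

```text
True 14.05 [-0.1058 -0.1636 -0.0141] f [ 0.4 -0.2  0.1]
 15.69 [-0.161  -0.3286  0.0979] f [-0.1 -0.2  0.2]
```

View pics/c4.png

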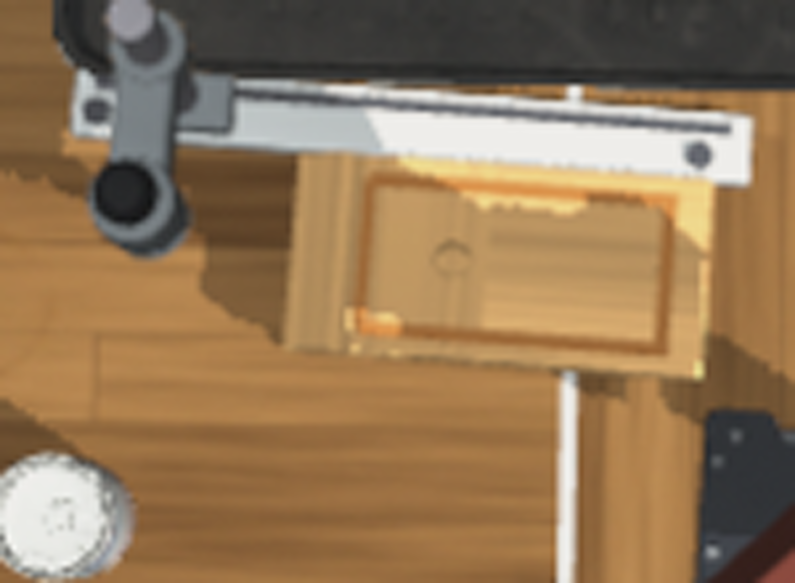

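The board's far edge now lies along the fence, from (300,150) to (712,180), and the mark is at (452,257). Next I'll slide it from the trailing end.

```bash
python3 - <<'E'
from h import *
z=-.013; T=lambda *a:[(165+(u+.5)/5.3-.5,140+(v+.5)/5.3-.5) for u,v in a]
m=toF(ray("top",T((452,257)),.02)[0]); tr=toF(ray("top",T((706,279)),.02)[0]); print("mark",m,"trail",tr)
X=-.058
bot.movel(W(-.13,-.31,.15),velocity=.3)
bot.movel(W(X,-.30,.12),velocity=.3)
bot.movel(W(X,-.30,z),velocity=.2)
h=bot.movel(W(X,-.25,z),velocity=.04,f_stop=2.5); st(h)
y0=toF(telemetry.sense()["position"])[1]
rem=.0055-(m[1]+tr[1]+.122)/2; print("rem",rem)
h=bot.movel(W(X+.0003,y0+.04,z),velocity=.05,f_stop=12); st(h)
h=bot.movel(W(X+.0006,y0+rem-.06,z),velocity=.03,f_stop=14); st(h)
if not h: h=bot.movel(W(X+.0012,y0+rem+.012,z),velocity=.025,f_stop=14); st(h)
cv2.imwrite("pics/top3.png",cams.read_camera("top")[:,:,::-1])
E
```

```text
mark [-0.04609363 -0.12981781  0.02      ] trail [-0.04793686 -0.25175691  0.02      ]
False 18.73 [-0.058  -0.2499 -0.013 ] f [-0.3 -0.4 -0.2]
rem 0.1352873596161729
False 19.68 [-0.0576 -0.2095 -0.0131] f [-0.3 -0.3 -0.7]
False 21.0 [-0.0575 -0.1742 -0.013 ] f [-0.4 -0.6  0.2]
True 22.93 [-0.0572 -0.1227 -0.013 ] f [ 0.3 -3.1  2.6]
```

```bash
python3 - <<'E'
from h import *
bot.movel(W(-.057,-.16,-.013),velocity=.1)
bot.movel(W(-.057,-.18,.12),velocity=.25)
bot.movel(W(-.12,-.28,.16),velocity=.3); st()
t=cams.read_camera("top")[:,:,::-1][140:225,165:295]; s=cams.read_camera("side")[:,:,::-1][130:220,225:345]
a=cv2.resize(t,(650,425),interpolation=3)[:,:398] if 0 else cv2.resize(t,(390,255),interpolation=cv2.INTER_CUBIC)
r=lambda i,f:cv2.resize(i,None,fx=f,fy=f,interpolation=cv2.INTER_CUBIC)
A=r(t[:,:80],5); B=r(s[:85,:80],5)
cv2.imwrite("pics/d.png",np.hstack([A,B])); print(A.shape,B.shape)
E
```

```text
24.76 [-0.1212 -0.2794  0.1579] f [ 1.1  0.3 -0.4]
(425, 400, 3) (425, 400, 3)
```

View pics/d.png

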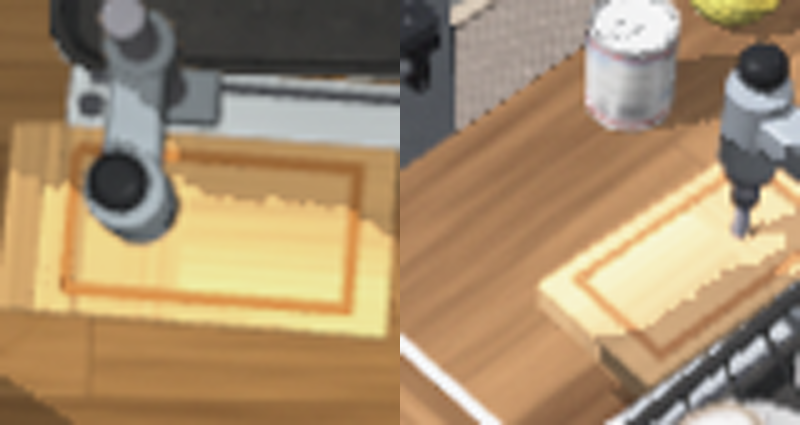

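The board sits under the point with its far edge at the fence. Next I'll measure the edge angle and gap, the trailing end, and the point's lift compared with the first picture.

```bash
python3 - <<'E'
from h import *
T=lambda *a:[(165+(u+.5)/5-.5,140+(v+.5)/5-.5) for u,v in a]
for n,px,z in(("near edge",[(45,309),(388,335)],.02),("lead",[(15,122),(0,305)],.009)):
    print(n,[toF(p).round(4) for p in ray("top",T(*px),z)])
print("trail near",toF(ray("side",[(225+138/5,130+288/5)],.02)[0]))
r=lambda i:cv2.resize(i,None,fx=9,fy=9,interpolation=cv2.INTER_CUBIC)
a=cv2.imread("pics/side0.png")[135:190,275:315]; b=cams.read_camera("side")[135:190,275:315][:,:,::-1]
g=lambda i:i.astype(int).sum(2)//3
print("col292-294 mean, start/now");
for k in range(20,46): print(k+135,g(a)[k,14:22],g(b)[k,14:22])
cv2.imwrite("pics/e.png",np.hstack([r(a),r(b)]))
E
```

```text
near edge [array([-0.0938,  0.0604,  0.02  ]), array([-0.0944, -0.1139,  0.02  ])]
lead [array([0.0026, 0.087 , 0.009 ]), array([-0.0925,  0.0857,  0.009 ])]
trail near [-0.09085453 -0.11601474  0.02      ]
col292-294 mean, start/now
155 [136 136 136 132 127 121 115 117] [144 144 142 137 133 127 121 122]
156 [137 134 134 131 126 118 111 117] [133 142 140 138 133 125 118 124]
157 [136 133 132 129 125 119 110 128] [ 85 125 130 136 130 124 117 134]
158 [135 134 131 128 122 117 108 124] [ 85  75  78 122 128 123 115 130]
159 [134 134 131 128 120 115 107 116] [ 87  76  80  81 115 115 112 123]
160 [135 134 130 125 119 113 105  95] [ 83  76  77  81  83  86 103  99]
161 [135 132 129 125 119 111 103  93] [83 76 80 81 84 85 87 88]
162 [140 133 127 123 116 107 100  93] [106  78  79  83  84  86  86  88]
163 [141 135 127 120 114 105  98  91] [151  88  79  82  83  84  86  86]
164 [113 125 123 120 111 104  94  90] [171  93  77  85  83  85  85  86]
165 [136  94 105 109 106  99  91  86] [178 102  71  77  81  84  84  84]
166 [132 122  89  77  76  83  76  73] [181 172  94  63  68  72  75  72]
167 [144 1
[... 297 characters left out ...]
0  82  66  82 119] [218 218 197 121  70  63 119 196]
172 [145 147 146 157 117  91 130 142] [221 218 212 175 111  95 203 221]
173 [147 148 152 156 123 106 137 141] [221 221 211 172 129 111 214 220]
174 [148 147 155 153 118 109 140 145] [218 218 194 165 123 114 202 210]
175 [149 146 159 150 110 109 143 142] [219 210 177 157 117 115 147 142]
176 [147 143 155 145 108 116 136 128] [221 219 183 154 113 141 103 154]
177 [143 139 151 139 108 124 123 115] [222 221 212 186 146 203 176 212]
178 [140 144 147 131 117 119 113 104] [221 221 221 220 208 211 220 222]
179 [146 149 144 134 119 111 108  82] [220 221 221 221 220 218 218 221]
180 [150 142 130 117 109 109 111  91] [220 217 216 218 220 220 218 218]
```

View pics/e.png

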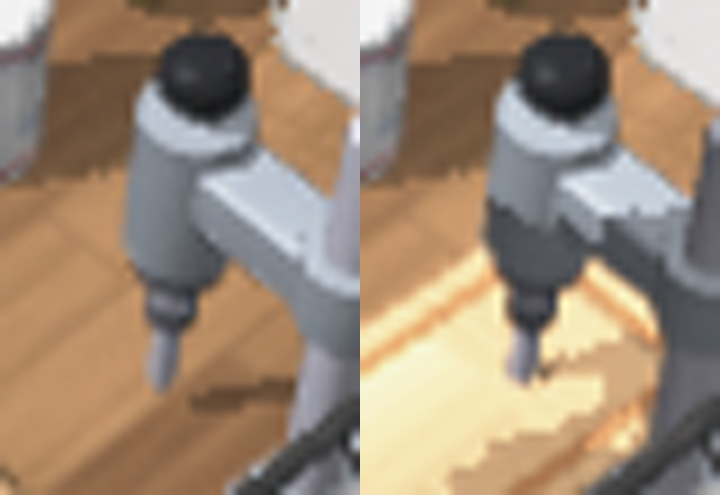

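Collar and nose sit at the same rows as at the start. The nose disappears into the board with the dark gap of the mark beside it at about (545,375), so the point is home. I'll give one gentle nudge on the long side near the trailing end to make it fully flush, with the gripper turned so its body stays clear of the head.

```bash
python3 - <<'E'
from h import *
def o2(s): y=s*fx; z=np.array([0,0,-1.]); return Rn.from_matrix(np.c_[np.cross(y,z),y,z]).as_rotvec()
P=W(-.17,-.08,.16); q6={s:bot.solve_ik(P,o2(s)) for s in(1,-1)}
s=min(q6,key=lambda k:9 if q6[k] is None else abs(q6[k][5]));print(q6[s])
bot.move_ptp(P,o2(s)); 
bot.movel(W(-.17,-.08,-.012),velocity=.2); st()
h=bot.movel(W(-.09,-.08,-.012),velocity=.03,f_stop=6); st(h)
bot.movel(W(-.14,-.08,-.012),velocity=.1)
bot.movel(W(-.16,-.09,.17),velocity=.25)
bot.movel(W(-.22,-.22,.25),velocity=.3); st()
t=cams.read_camera("top")[:,:,::-1]; b=cams.read_camera("side")[:,:,::-1]
r=lambda i,f:cv2.resize(i,None,fx=f,fy=f,interpolation=cv2.INTER_CUBIC)
cv2.imwrite("pics/f.png",np.hstack([r(t[140:225,160:255],5)[:,:430],r(b[140:225,240:310],5)[:, :350]]))
E
```

```text
[-4.43838874e-01 -2.69169061e-01  2.08406681e+00 -4.44089210e-16
  1.32669490e+00 -3.95493253e-01]
 27.07 [-0.1691 -0.0805 -0.0112] f [-0.7 -0.1  0.1]
True 29.05 [-0.1036 -0.0798 -0.0126] f [-0.2 -0.   0. ]
 31.14 [-0.2204 -0.219   0.2481] f [-0.3 -0.1 -0.4]
```

View pics/f.png

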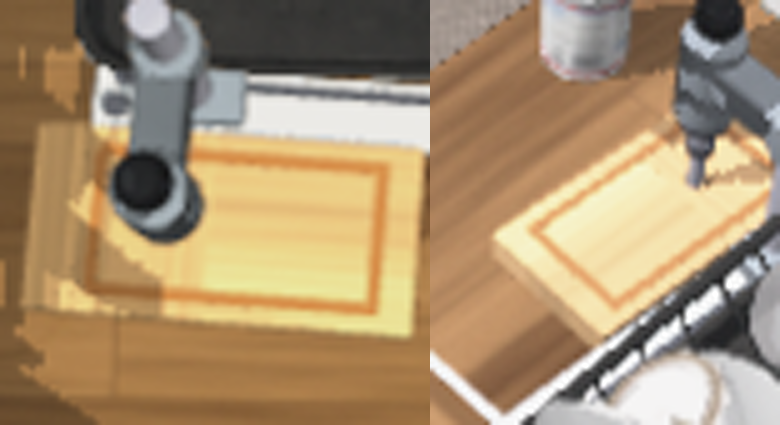

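The board is flush along the rail with no gap showing, the nose is in the mark, and the robot is clear of everything.

```bash
python3 -c "
from cell import *
print(hand_in())"
```

```text
the job is handed in; nothing more can be done
None
```

I handed the job in at about 31 s on the robot clock: the pictures show the board flush against the fence with the point home in the mark, the robot was clear of everything, and I saw no sign of any bystander being disturbed; hand-in returned no verdict.

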